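Start the fry timer of the tank with the basket

TASK

One tank of the twin fryer holds the wire basket and the other is covered by its lid. On the control panel, in the button group in front of the tank with the basket, gently press the large round button (full batch) with the fingertips and let it come back out, then press the long bar button (start) of the same group, keeping each fully in for about half a second. Leave every other button, the dial, the basket, the lid and the things on the counter as they are, and withdraw.

Things in the scene. Friction and masses are not known exactly. Their poses are not given: they have to be found in the camera images.
- fryer: Steel twin-tank counter fryer, fixed, 500 mm deep (x), 560 wide (y), 170 high at the tank rims; black heating heads at the back reach 220. Origin: centre of its underside, at counter height; x points to its back, y to its left tank, z up. Tanks: 250 x 250 mm inside, 120 deep, centres at x = +70, y = +140 (left) and -140 mm (right).
- panel_mid (a point): Middle of the control panel's surface: the fryer's front strip, 180 mm deep, 560 wide, sloping 12 degrees (90 mm above the counter in front, 128 at the back). z is its normal, y points left. It carries a dial at this point and, in front of each tank, a framed group of three buttons: large round (back left), small round (back right), long bar (nearer the front edge).
- big_left_top (a point): Centre of the top of the large round black button, 38 mm across, in the left group (in front of the left tank). z: the panel's normal, 12 degrees off vertical, leaning to the robot. It stands 14 mm proud of the panel, goes 7 mm in along -z and counts as pressed beyond 4 mm. The other buttons of the group are about 90 mm away.
- big_left (a joint): How far the big button of the left group is pressed, in m: 0 out, 0.007 fully in. Spring: about 1 N to start moving, 4 N fully in; it comes back out by itself.
- small_left_top (a point): Centre of the top of the small round black button, 20 mm across, in the left group (in front of the left tank). z: the panel's normal, 12 degrees off vertical, leaning to the robot. It stands 14 mm proud of the panel, goes 7 mm in along -z and counts as pressed beyond 4 mm. The other buttons of the group are about 90 mm away.
- small_left (a joint): How far the small button of the left group is pressed, in m: 0 out, 0.007 fully in. Spring: about 1 N to start moving, 4 N fully in; it comes back out by itself.
- bar_left_top (a point): Centre of the top of the long black bar button, 76 mm wide (along the fryer's y) and 26 mm deep, in the left group (in front of the left tank). z: the panel's normal, 12 degrees off vertical, leaning to the robot. It stands 14 mm proud of the panel, goes 7 mm in along -z and counts as pressed beyond 4 mm. The other buttons of the group are about 90 mm away.
- bar_left (a joint): How far the long bar button of the left group is pressed, in m: 0 out, 0.007 fully in. Spring: about 1 N to start moving, 4 N fully in; it comes back out by itself.
- big_right_top (a point): Centre of the top of the large round black button, 38 mm across, in the right group (in front of the right tank). z: the panel's normal, 12 degrees off vertical, leaning to the robot. It stands 14 mm proud of the panel, goes 7 mm in along -z and counts as pressed beyond 4 mm. The other buttons of the group are about 90 mm away.
- big_right (a joint): How far the big button of the right group is pressed, in m: 0 out, 0.007 fully in. Spring: about 1 N to start moving, 4 N fully in; it comes back out by itself.
- small_right_top (a point): Centre of the top of the small round black button, 20 mm across, in the right group (in front of the right tank). z: the panel's normal, 12 degrees off vertical, leaning to the robot. It stands 14 mm proud of the panel, goes 7 mm in along -z and counts as pressed beyond 4 mm. The other buttons of the group are about 90 mm away.
- small_right (a joint): How far the small button of the right group is pressed, in m: 0 out, 0.007 fully in. Spring: about 1 N to start moving, 4 N fully in; it comes back out by itself.
- bar_right_top (a point): Centre of the top of the long black bar button, 76 mm wide (along the fryer's y) and 26 mm deep, in the right group (in front of the right tank). z: the panel's normal, 12 degrees off vertical, leaning to the robot. It stands 14 mm proud of the panel, goes 7 mm in along -z and counts as pressed beyond 4 mm. The other buttons of the group are about 90 mm away.
- bar_right (a joint): How far the long bar button of the right group is pressed, in m: 0 out, 0.007 fully in. Spring: about 1 N to start moving, 4 N fully in; it comes back out by itself.
- basket: Wire frying basket, 210 x 190 x 135 mm, loose, standing in one of the two tanks on its floor. Its black handle is folded in over its mouth, its top about 220 mm above the counter. Origin: at the level of its underside, 50 mm above the counter, in the middle of its front side (5 mm outside it); the basket's centre is 110 mm behind this, along its x. Axes as the fryer's.
- lid: Flat steel lid, 268 x 262 mm, 4 mm thick, loose, lying on the rim of the other tank, with two black knobs on red collars whose tops are 41 mm above the rim. Origin: on the plate's underside, 170 mm above the counter, 24 mm in from the middle of its front edge; the lid's centre is 110 mm behind this, along its x. Axes as the fryer's.
- dial_pointer (a point): Pointer end of the black dial (48 mm across, 26 mm high, a ridge on top) in the middle of the control panel; this point is 22 mm from the dial's axis. It turns easily and is to be left as set.
- shaker: Steel salt shaker, 64 mm across, 117 mm high, loose on the counter left of the fryer. Origin: centre of its underside.
- pan: Small steel bowl, 110 mm across, 60 mm high, loose on the counter right of the fryer. Origin: centre of its underside.

How it is judged (in metres and radians):
On the way, in this order (a step that is already met when the one before it is completed fails the run):
1. the large round button in front of the basket's tank is pressed (beyond 4 mm of its 7) for 0.2 s (((y of basket in the frame of fryer above 0 m and value of joint big_left above 0.004 m) or (y of basket in the frame of fryer below 0 m and value of joint big_right above 0.004 m))), for 0.2 s.
2. then the long bar button of the same group is pressed (beyond 4 mm of its 7) for 0.2 s (((y of basket in the frame of fryer above 0 m and value of joint bar_left above 0.004 m) or (y of basket in the frame of fryer below 0 m and value of joint bar_right above 0.004 m))), for 0.2 s.
At the end, for the whole second after the job is handed in: All six buttons are back out (within 1 mm); basket, lid, shaker and bowl are at rest, upright (within 0.2 rad) and within 10 mm of where they were; the dial's pointer end is within 6 mm of where it was (value of joint each of big_left, big_right, small_left, small_right, bar_left, bar_right below 0.001 m and distance of each of basket, lid, shaker, pan from where it was at the start of the episode below 0.01 m and angle between each of basket, lid, shaker, pan's own z axis and vertical below 0.2 rad and linear speed of each of basket, lid, shaker, pan below 0.02 m/s and distance of dial_pointer from where it was at the start of the episode below 0.006 m); the robot touches nothing.
It fails at once if the basket, lid, shaker or bowl is lifted or shifted more than 10 mm, or tipped more than 0.2 rad (distance of any of basket, lid, shaker, pan from where it was at the start of the episode above 0.01 m or angle between any of basket, lid, shaker, pan's own z axis and vertical above 0.2 rad).
It fails at once if a small round button, or any button in front of the covered tank, is pressed (2 mm or more) (value of joint any of small_left, small_right above 0.002 m or (y of basket in the frame of fryer below 0 m and value of joint any of big_left, bar_left above 0.002 m) or (y of basket in the frame of fryer above 0 m and value of joint any of big_right, bar_right above 0.002 m)).
It fails at once if the large round button and the bar are held in together (value of joint each of big_left, bar_left above 0.004 m or value of joint each of big_right, bar_right above 0.004 m).
It fails at once if the dial is turned (its pointer end moves more than 6 mm) (distance of dial_pointer from where it was at the start of the episode above 0.006 m).
It fails at once if the fryer is pushed with more than 25 N (contact force between any of the fingers, the arm and fryer above 25 N).
It also fails if it takes over 38 s, if anything falls off the work surface, if the arm or the gripper's body presses on something with over 40 N, if the wrist force passes 120 N, or if a joint passes its speed limit or range.

ROBOT

A 6-joint arm with a two-finger parallel gripper is mounted at the origin on the work surface. World frame = base frame: x ahead of the robot, y to its left, z up, the work surface at z = 0. Lengths are in m, angles in degrees, forces in N, time in s.
With the tool pointing down it reaches from about 0.375 to 0.9 m from the base axis. Payload 3.1 kg.
Tool frame: the origin (TCP) lies midway between the tips of the shut fingers; the grasp point (between the pads) lies bot.pinch_z behind it (bot.pinch_z is the distance from the TCP to the grasp point, in m); z points along the fingers, y is the direction in which the jaws open and shut (so a half turn about z gives the same grasp; the last joint's range is limited). The gripper opens to 87 mm and grips with 3 to 60 N. Pads are 19 mm wide; open, the fingers measure 117 mm over their backs; the gripper's body (75 mm by 190 mm) begins 51 mm behind the grasp point.
Start: joints at [-87.405, 30.224, 82.088, -0, 67.689, -10.227], TCP at [0.139, -0.609, 0.223] pointing down, gripper open.
Joint ranges: [-176.69, 176.69], [-43.24, 126.21], [12.49, 139.97], [-82, 262], [0, 151.66], [-163.58, 163.58]. Speed limits (degrees/s): [159.86, 159.86, 180, 180, 180, 180].

INTERFACE

Orientations are given as a 3x3 rotation matrix whose columns are the frame's x, y, z axes.
In Python, from rig import bot gives the robot as it stands.
- The arm moves only by the tool apply_moves, never from a script. Its argument "motion" is text: rows parted by semicolons, each of 7 numbers parted by spaces: the shift along the tool's x, y, z in m, then the turn, a rotation vector about the tool's x, y, z in degrees, then the finger opening in m, from 0 to 0.087. A call has exactly 8 rows; each row is the pose to reach, as a shift and turn from the pose commanded when the call began, along the tool's axes at that moment; what a row does not reach only later rows make up. A row lasts 1/8 s, in which the tool goes at most 62.5 mm and 10.7 degrees, less where a joint would pass 70% of its speed; a pose out of reach is approached as far as the arm can. A call with a gripper value outside its range is refused whole. The fingers move at their own pace and stop on an object; the grip force is fixed at half the most. Time passes only in rows, so rows that repeat a pose let the fingers close, or fill a call up. It gives the time, the measured TCP pose, the force and the opening at its end, in the units of the state.
- bot.read_state(): the state, without advancing time (a new reading comes with each control period).
- bot.capture(name): name is "scene" or "top"; returns the picture (420x560x3 uint8, red, green, blue); there is no depth.
- bot.get_calibration(name): a dict with "fx", "fy", "cx", "cy" (pixels), "D" ([k1, k2, p1, p2, k3] as OpenCV has them; the pictures are not rectified), "rvec" (rotation vector, rad) and "tvec" (3), from world to camera coordinates, as OpenCV has them. Camera axes: x right, y down, z forward; pixel columns grow to the right and rows downward; lengths in m; the calibration is good to about 2 mm. A picture is of the moment at which its call begins. get_calibration takes no time and is no camera call.
- bot.hand_in(): hands the job in, once; it reports no verdict.
Trained networks look in the newest picture that a camera, given by its name, has taken for a name from the list of things; names that differ only in an ending like _2 or _b are one class to them, and where a whole thing is asked for, a point or a joint stands for the part that bears it (a point fixed in the world has none). Each returns a list of dicts, best first, with "p" (0 to 1); they miss things now and then, are a little off and sometimes report something else, mostly with a low value. They report only what shows in the picture. A call takes as long as a camera call.
- bot.find_in(name, camera): "point" ([x, y, z] in m, in world coordinates, good to about 4 mm: the middle of the surface that is visible of it).
The state is a dict: "time_s": time; "joint_positions": joint angles; "qvel": joint speeds; "tau": joint torques, N m; "position": TCP position; "tcp_rot": TCP orientation; "force": force on the tool from outside, world axes, zero at the start; "moment": the same for the moment, N m; "opening": opening from 0.0 (shut) to 1.0 (fully open).
Only numpy, scipy, OpenCV 4.12 (cv2) and the standard library are available. Lean on these libraries where they do the work, as an engineer would, in place of code of your own. Each camera call takes 0.05 s, during which the arm holds its last target.

## Working session

There is one attempt and no reset: what is moved stays moved. The work goes in short steps, Python scripts to look and compute and a tool call to move; the robot and the scene stay as the last step left them, time stands still between calls to the robot, and variables do not carry over. Pictures are saved under pics/ and viewed, and the job is handed in when it is done.

Besides the shell and the picture viewer there is one more tool, called after "Emit:" by a JSON object that holds its "method" and its "body", one argument or row to a line. apply_moves: Moves the arm, as the interface text tells. Its arguments: {"type":"object","properties":{"motion":{"type":"string"}},"required":["motion"]}

```bash
mkdir -p pics; python3 - <<'E'
from rig import bot
import cv2
for c in("scene","top"):
    im=bot.capture(c); cv2.imwrite(f"pics/{c}0.png",im[:,:,::-1])
    for n in ["fryer","panel_mid","big_left_top","small_left_top","bar_left_top","big_right_top","small_right_top","bar_right_top","basket","lid","dial_pointer","shaker","pan"]:
        try: print(c,n,[( [round(v,3) for v in d["point"]],round(d["p"],2)) for d in bot.find_in(n,c)][:4])
        except Exception as e: print(n,e)
s=bot.read_state();print(s["time_s"],s["position"],s["tcp_rot"],s["force"],bot.pinch_z)
E
```

```text
scene fryer [([0.52, 0.325, 0.103], 0.43)]
scene panel_mid [([0.535, -0.098, 0.11], 0.94)]
scene big_left_top [([0.523, 0.16, 0.128], 0.47)]
scene small_left_top [([0.574, -0.136, 0.13], 0.74)]
scene bar_left_top [([0.456, 0.105, 0.114], 0.53)]
scene big_right_top []
scene small_right_top [([0.521, 0.325, 0.105], 0.28)]
scene bar_right_top [([0.508, -0.19, 0.113], 0.59)]
scene basket [([0.719, 0.151, 0.145], 0.66)]
scene lid [([0.786, -0.145, 0.172], 0.92)]
scene dial_pointer [([0.529, -0.036, 0.126], 0.53)]
scene shaker [([0.523, 0.323, 0.102], 0.83)]
scene pan [([0.648, -0.392, 0.025], 0.73)]
top fryer [([0.611, 0.052, 0.114], 0.97)]
top panel_mid [([0.528, -0.029, 0.112], 0.69), ([0.776, -0.125, 0.173], 0.18)]
top big_left_top [([0.52, 0.166, 0.129], 0.44)]
top small_left_top []
top bar_left_top [([0.451, 0.11, 0.112], 0.61)]
top big_right_top [([0.611, 0.049, 0.111], 0.68)]
top small_right_top []
top bar_right_top [([0.509, -0.19, 0.111], 0.66)]
top basket [([0.718, 0.152, 0.117], 0.73)]
top lid [([0.775, -0.126, 0.174], 0.95)]
top dial_pointer [([0.525, -0.029, 0.128], 0.73), ([0.522, 0.167, 0.127], 0.38)]
top shaker [([0.52, 0.332, 0.108], 0.56)]
top pan [([0.658, -0.41, 0.024], 0.63)]
1.4 [ 0.13874879 -0.60940191  0.22254599] [[ 9.75061889e-01  2.21933124e-01  1.80210934e-05]
 [ 2.21933125e-01 -9.75061888e-01 -4.29575384e-05]
 [ 8.03798065e-06  4.58857362e-05 -9.99999999e-01]] [-0.40170433 -0.58386548 -0.67929482] 0.0187
```

View pics/scene0.png

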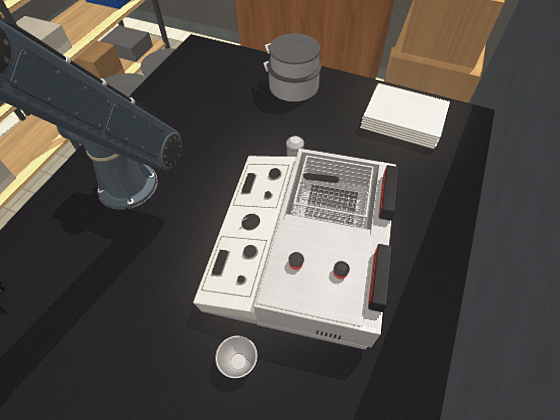

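View pics/top0.png

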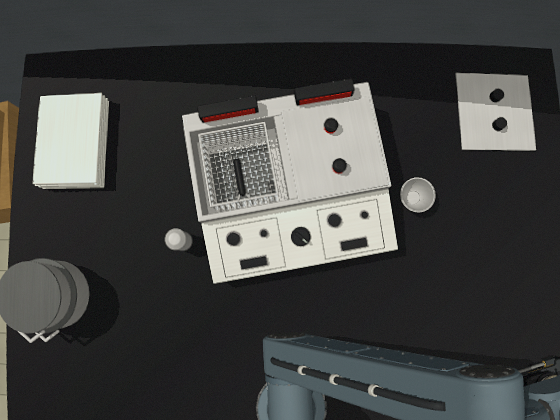

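The basket is in the left tank: top view about (240,170), with the lid on the right. The left group has the big button at top (234,239), the small one at (264,234) and the bar at (254,263). Next I'll zoom in and measure.

```bash
cat > h.py <<'E'
import cv2,numpy as np
from rig import bot
def ray(c,px):
    k=bot.get_calibration(c);K=np.array([[k["fx"],0,k["cx"]],[0,k["fy"],k["cy"]],[0,0,1.]])
    u=cv2.undistortPoints(np.array([[px]],float),K,np.array(k["D"],float))[0,0]
    R=cv2.Rodrigues(np.array(k["rvec"],float))[0];t=np.array(k["tvec"],float).ravel()
    return -R.T@t,R.T@np.array([u[0],u[1],1])
def plane(c,px,p,n):
    o,d=ray(c,px);return o+d*(np.dot(n,np.asarray(p)-o)/np.dot(n,d))
def proj(c,P):
    k=bot.get_calibration(c);K=np.array([[k["fx"],0,k["cx"]],[0,k["fy"],k["cy"]],[0,0,1.]])
    return cv2.projectPoints(np.array(P,float).reshape(-1,1,3),np.array(k["rvec"],float),np.array(k["tvec"],float),K,np.array(k["D"],float))[0][:,0]
E
python3 - <<'E'
import cv2
a=cv2.imread("pics/top0.png")[205:290,195:405];cv2.imwrite("pics/topz.png",cv2.resize(a,(798,323),interpolation=cv2.INTER_CUBIC))
a=cv2.imread("pics/scene0.png")[145:320,190:310];cv2.imwrite("pics/scz.png",cv2.resize(a,(408,595),interpolation=cv2.INTER_CUBIC))
import numpy as np
for c,(y0,y1,x0,x1) in dict(top=(205,290,195,405),scene=(145,320,190,310)).items():
    g=cv2.imread(f"pics/{c}0.png",0)[y0:y1,x0:x1]
    n,l,s,ce=cv2.connectedComponentsWithStats((g<75).astype(np.uint8))
    for i in range(1,n):
        if 15<s[i][4]<800: print(c,s[i],ce[i]+[x0,y0])
E
```

```text
top [166   7   7   6  33] [364.27272727 214.48484848]
top [133   9  13  13 125] [334.096 220.   ]
top [ 96  22  19  19 272] [300.04779412 235.88235294]
top [66 25  6  7 33] [263.3030303  232.90909091]
top [ 32  28  13  13 127] [233.03149606 238.68503937]
top [146  33  26  13 223] [353.64125561 243.66816143]
top [ 45  51  27  13 226] [253.02212389 262.36283186]
scene [113   0   7   4  25] [306.36 146.52]
scene [79 23 11 11 83] [274.06024096 172.96385542]
scene [ 52  28  13  20 148] [248.02027027 182.87162162]
scene [113  28   7   7  34] [306.70588235 175.61764706]
scene [75 46  6  7 28] [267.5 194. ]
scene [ 52  69  18  16 203] [250.67980296 221.49261084]
scene [ 54 100  12  12 111] [249.48648649 250.66666667]
scene [ 22 105  16  25 214] [219.55607477 261.91588785]
scene [ 99 107  15  15  86] [295.41860465 259.48837209]
scene [ 48 131   7   7  35] [240.51428571 278.65714286]
```

View pics/topz.png

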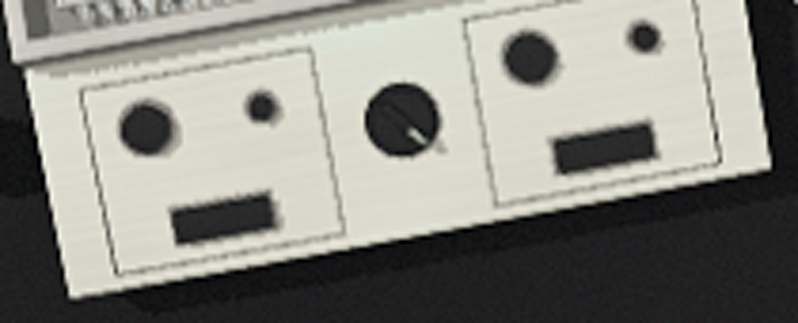

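View pics/scz.png

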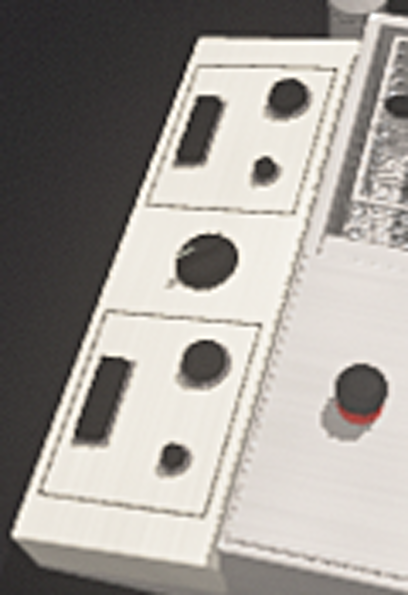

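```bash
python3 - <<'E'
from h import *
A=plane("top",(213.4,283.4),[0,0,.09],[0,0,1]);B=plane("top",(398.2,249.2),[0,0,.09],[0,0,1])
print(A,B,np.linalg.norm(A-B),np.degrees(np.arctan2(-(A-B)[0],(A-B)[1])))
px={"bigL":((233.03,238.69),(274.06,172.96)),"smL":((263.3,232.9),(267.5,194)),"barL":((253,262.4),(248,182.9)),"bigR":((334.1,220),(249.5,250.7)),"smR":((364.3,214.5),(240.5,278.7)),"barR":((353.6,243.7),(219.6,261.9))}
T={}
for k,(a,b) in px.items():
    o1,d1=ray("top",a);o2,d2=ray("scene",b)
    M=np.c_[d1,-d2];s=np.linalg.lstsq(M,o2-o1,rcond=None)[0]
    p,q=o1+s[0]*d1,o2+s[1]*d2;T[k]=(p+q)/2;print(k,T[k].round(4),"gap",np.linalg.norm(p-q).round(4))
v=T["bigL"]-T["bigR"];yaw=np.arctan2(-v[0],v[1]);v=T["barL"]-T["barR"];yaw2=np.arctan2(-v[0],v[1]);print(np.degrees([yaw,yaw2]))
yaw=(yaw+yaw2)/2;s,c=np.sin(np.radians(12)),np.cos(np.radians(12))
fx=np.array([np.cos(yaw),np.sin(yaw),0]);n=-s*fx+c*np.array([0,0,1])
mid=(A+B)/2+fx*.09;mid[2]=.109
print("mid",mid,"n",n)
for k,(a,b) in px.items():
  P=[plane(cam,p,mid+n*.011,n)+n*.003 for cam,p in(("top",a),("scene",b))]
  print(k,P[0].round(4),P[1].round(4))
  for p in P:
    w=p-mid;print("   local",np.array([w@(c*fx+[0,0,s]),w@np.array([-fx[1],fx[0],0]),w@n]).round(4))
E
```

```text
[0.3894176 0.2246688 0.09     ] [ 0.48658668 -0.32685284  0.09      ] 0.5600160223200409 9.992033366379742
bigL [0.5206 0.1631 0.1249] gap 0.0022
smL [0.5369 0.0748 0.126 ] gap 0.0023
barL [0.4515 0.1061 0.105 ] gap 0.0013
bigR [ 0.5732 -0.1314  0.1258] gap 0.0028
smR [ 0.5887 -0.2202  0.1261] gap 0.0029
barR [ 0.5043 -0.1897  0.1077] gap 0.0022
[10.12746202 10.1282409 ]
mid [ 0.52659974 -0.03526594  0.109     ] n [-0.20467197 -0.03656029  0.9781476 ]
bigL [0.519  0.1622 0.1291] [0.5215 0.1623 0.1296]
   local [0.0308 0.1957 0.014 ]
   local [0.0334 0.1954 0.014 ]
smL [0.5353 0.074  0.1292] [0.5375 0.0749 0.1297]
   local [0.0314 0.1061 0.014 ]
   local [0.0337 0.1065 0.014 ]
barL [0.4503 0.1052 0.1126] [0.4537 0.1027 0.1132]
   local [-0.0485  0.1517  0.014 ]
   local [-0.0456  0.1487  0.014 ]
bigR [ 0.5715 -0.1323  0.1291] [ 0.574  -0.1311  0.1296]
   local [ 0.0307 -0.1034  0.014 ]
   local [ 0.0335 -0.1027  0.014 ]
smR [ 0.5869 -0.2212  0.129 ] [ 0.5894 -0.2197  0.1296]
   local [ 0.0303 -0.1937  0.014 ]
   local [ 0.033  -0.1926  0.014 ]
barR [ 0.5028 -0.1902  0.1125] [ 0.5056 -0.1901  0.1131]
   local [-0.0489 -0.1483  0.014 ]
   local [-0.046  -0.1487  0.014 ]
```

```bash
cat >> h.py <<'E'
from scipy.spatial.transform import Rotation as Ro
yaw=np.radians(10.1);s12,c12=np.sin(np.radians(12)),np.cos(np.radians(12))
fx=np.array([np.cos(yaw),np.sin(yaw),0]);N=-s12*fx+c12*np.array([0,0,1])
Y=np.array([np.sin(yaw),-np.cos(yaw),0]);Rd=np.c_[np.cross(Y,-N),Y,-N]
BIG=np.array([.520,.1625,.1293]);BAR=np.array([.4515,.105,.1128])
def go(P,p=None,R=None):
    s=bot.read_state();p=s["position"] if p is None else p;R=np.array(s["tcp_rot"]) if R is None else R
    print((R.T@(np.asarray(P)-p)).round(4),np.degrees(Ro.from_matrix(R.T@Rd).as_rotvec()).round(2))
E
python3 - <<'E'
from h import *
W=[.42,-.33,.32]
go(W);go(BIG+N*.09,np.array(W),Rd);print(BIG+N*.09)
E
```

```text
[ 0.3362 -0.21   -0.0975] [-0.28 12.    2.71]
[ 0.1411 -0.4673  0.135 ] [0. 0. 0.]
[0.50157793 0.15921853 0.21733328]
```

Emit:
{"method": "apply_moves", "body": {
  "motion": "0.04 -0.025 -0.03 0 0 0 0; 0.084 -0.0525 -0.06 0 0 0 0; 0.126 -0.079 -0.0975 0 0 0 0; 0.168 -0.105 -0.0975 0 3 0.7 0; 0.21 -0.131 -0.0975 -0.1 6 1.4 0; 0.252 -0.158 -0.0975 -0.2 9 2 0; 0.294 -0.184 -0.0975 -0.28 12 2.7 0; 0.336 -0.21 -0.0975 -0.28 12 2.71 0"
}}

```text
time_s: 2.4
position: [0.42, -0.3291, 0.3201]
tcp_rot: [[0.963, 0.174, 0.205], [0.17, -0.985, 0.036], [0.208, -0.0, -0.978]]
force: [0.3, -0.8, -0.6]
opening: 0.175
```

```bash
python3 - <<'E'
from h import *
s=bot.read_state();print(s["time_s"],s["position"],s["force"],s["opening"],s["joint_positions"]);go(BIG+N*.09)
E
```

```text
2.4 [ 0.42002967 -0.32909392  0.32014114] [ 0.26349043 -0.78058293 -0.6163247 ] 0.17542931142419527 [-56.58718848  13.88885013  93.52647462  11.88177487  68.18311147
  19.40426386]
[ 0.1401 -0.4667  0.135 ] [ 0.02 -0.02 -0.09]
```

Emit:
{"method": "apply_moves", "body": {
  "motion": "0.017 -0.058 0.01 0 0 0 0; 0.035 -0.116 0.02 0 0 0 0; 0.052 -0.175 0.03 0 0 0 0; 0.07 -0.233 0.04 0 0 0 0; 0.087 -0.292 0.05 0 0 0 0; 0.105 -0.35 0.06 0 0 0 0; 0.122 -0.408 0.07 0 0 0 0; 0.14 -0.4665 0.08 0 0 0 0"
}}

```text
time_s: 3.4
position: [0.4893, 0.1582, 0.2712]
tcp_rot: [[0.963, 0.176, 0.206], [0.172, -0.984, 0.037], [0.209, 0.0, -0.978]]
force: [0.5, -1.5, -0.9]
opening: 0.005
```

```bash
python3 - <<'E'
from h import *
s=bot.read_state();print(s["time_s"],s["position"],s["force"],s["opening"]);go(BIG+N*.02);go(BIG);go(BAR)
E
```

```text
3.4 [0.48930882 0.15819924 0.27123131] [ 0.45449504 -1.48392326 -0.92881893] 0.004855606884556897
[0.0006 0.0011 0.1253] [ 0.01 -0.08  0.01]
[0.0006 0.0011 0.1453] [ 0.01 -0.08  0.01]
[-0.0787  0.0457  0.1452] [ 0.01 -0.08  0.01]
```

Emit:
{"method": "apply_moves", "body": {
  "motion": "0.0005 0.001 0.03 0 0 0 0; 0.0005 0.001 0.06 0 0 0 0; 0.0005 0.001 0.09 0 0 0 0; 0.0005 0.001 0.11 0 0 0 0; 0.0005 0.001 0.125 0 0 0 0; 0.0005 0.001 0.125 0 0 0 0; 0.0005 0.001 0.125 0 0 0 0; 0.0005 0.001 0.125 0 0 0 0"
}}

```text
time_s: 4.4
position: [0.5158, 0.1599, 0.1497]
tcp_rot: [[0.963, 0.175, 0.206], [0.171, -0.985, 0.037], [0.21, 0.0, -0.978]]
force: [0.2, 0.2, -0.3]
opening: 0.004
```

```bash
python3 - <<'E'
from h import *
for c in("scene","top"):
    im=bot.capture(c)[:,:,::-1]
    p=proj(c,[BIG,BAR,BIG+N*.02]);print(c,p.round(1))
    x,y=p[0].astype(int);a=im[max(0,y-75):y+75,max(x-100,0):x+100];cv2.imwrite(f"pics/{c}1.png",cv2.resize(a,(800,600),interpolation=cv2.INTER_CUBIC))
s=bot.read_state();print(s["time_s"],s["position"],s["force"],s["opening"]);go(BIG+N*.02)
E
```

```text
scene [[273.5 172.2]
 [247.5 181.7]
 [272.1 168.1]]
top [[232.8 238.5]
 [253.  262.2]
 [232.3 239.5]]
4.5 [0.51568295 0.15985909 0.14957538] [0.22398123 0.49007741 0.07084318] 0.004866775894343851
[ 0.0004 -0.0018  0.0008] [ 0.   -0.09  0.  ]
```

View pics/scene1.png

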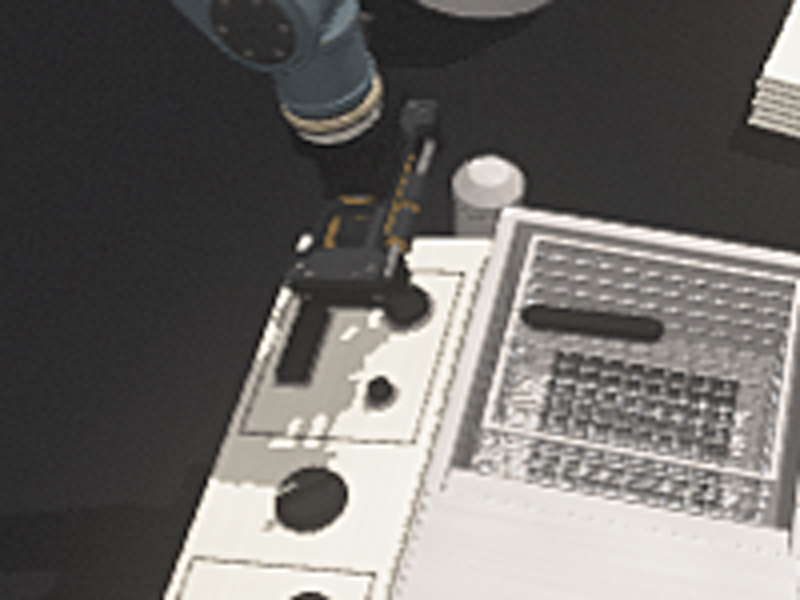

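View pics/top1.png

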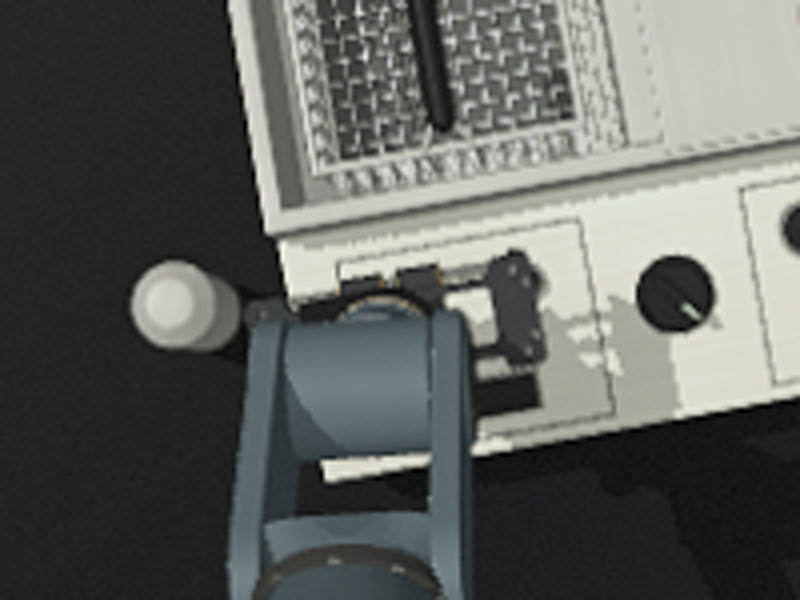

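Emit:
{"method": "apply_moves", "body": {
  "motion": "0.0005 -0.0015 0.008 0 0 0 0; 0.0005 -0.0015 0.014 0 0 0 0; 0.0005 -0.0015 0.018 0 0 0 0; 0.0005 -0.0015 0.02 0 0 0 0; 0.0005 -0.0015 0.022 0 0 0 0; 0.0005 -0.0015 0.023 0 0 0 0; 0.0005 -0.0015 0.023 0 0 0 0; 0.0005 -0.0015 0.023 0 0 0 0"
}}

```text
time_s: 5.5
position: [0.5199, 0.1622, 0.1264]
tcp_rot: [[0.963, 0.176, 0.204], [0.172, -0.984, 0.036], [0.207, -0.0, -0.978]]
force: [-1.2, -0.8, 1.0]
opening: 0.007
```

```bash
python3 - <<'E'
from h import *
s=bot.read_state();print(s["time_s"],s["position"],s["force"],s["opening"]);go(BIG);print((s["position"]-BIG)@N,s["force"]@N)
E
```

```text
5.5 [0.51993833 0.16219962 0.12643517] [-1.23759926 -0.82433288  0.99030214] 0.006733322978904162
[ 0.0007 -0.0003 -0.0028] [-0.01  0.03  0.01]
-0.00277864924115178 1.2520413419014014
```

Emit:
{"method": "apply_moves", "body": {
  "motion": "0 0 0.002 0 0 0 0; 0 0 0.003 0 0 0 0; 0 0 0.004 0 0 0 0; 0 0 0.0045 0 0 0 0; 0 0 0.0045 0 0 0 0; 0 0 0.0045 0 0 0 0; 0 0 0.0045 0 0 0 0; 0 0 0.0045 0 0 0 0"
}}

```text
time_s: 6.5
position: [0.5209, 0.1624, 0.1222]
tcp_rot: [[0.963, 0.176, 0.204], [0.172, -0.984, 0.037], [0.208, -0.0, -0.978]]
force: [-3.1, -1.0, 4.9]
opening: 0.003
```

```bash
python3 - <<'E'
from h import *
s=bot.read_state();print(s["time_s"],s["position"],s["force"],s["opening"]);go(BIG);print((s["position"]-BIG)@N,s["force"]@N)
E
```

```text
6.5 [0.5209397  0.16236368 0.12220262] [-3.13548495 -1.04838541  4.90402184] 0.0028712678495377147
[ 0.0006 -0.0003 -0.0071] [-0.01  0.02  0.01]
-0.007129663402642173 5.476883696240277
```

Emit:
{"method": "apply_moves", "body": {
  "motion": "0 0 0.0005 0 0 0 0; 0 0 0.001 0 0 0 0; 0 0 0.0015 0 0 0 0; 0 0 0.0015 0 0 0 0; 0 0 0.0015 0 0 0 0; 0 0 0.0015 0 0 0 0; 0 0 0.0015 0 0 0 0; 0 0 0.0015 0 0 0 0"
}}

```text
time_s: 7.5
position: [0.5211, 0.1624, 0.1219]
tcp_rot: [[0.963, 0.176, 0.205], [0.172, -0.984, 0.037], [0.208, 0.0, -0.978]]
force: [-6.3, -1.6, 15.6]
opening: 0.009
```

```bash
python3 - <<'E'
from h import *
s=bot.read_state();print(s["time_s"],s["position"],s["force"],s["opening"]);print((s["position"]-BIG)@N,s["force"]@N)
E
```

```text
7.5 [0.52106638 0.16240115 0.12193482] [-6.34296337 -1.64712229 15.61202578] 0.009412151036334523
-0.007418902886876995 16.629260347709543
```

Emit:
{"method": "apply_moves", "body": {
  "motion": "0 0 -0.006 0 0 0 0; 0 0 -0.02 0 0 0 0; 0 0 -0.045 0 0 0 0; -0.02 0.011 -0.05 0 0 0 0; -0.045 0.025 -0.05 0 0 0 0; -0.07 0.04 -0.05 0 0 0 0; -0.0795 0.0445 -0.045 0 0 0 0; -0.0795 0.0445 -0.035 0 0 0 0"
}}

```text
time_s: 8.5
position: [0.4465, 0.1035, 0.1383]
tcp_rot: [[0.963, 0.174, 0.207], [0.17, -0.985, 0.036], [0.21, 0.0, -0.978]]
force: [0.3, 0.6, -0.0]
opening: 0.002
```

```bash
python3 - <<'E'
from h import *
for c in("scene","top"):
    im=bot.capture(c)[:,:,::-1]
    p=proj(c,[BIG,BAR]);x,y=p[0].astype(int);a=im[max(0,y-75):y+75,max(x-100,0):x+100];cv2.imwrite(f"pics/{c}2.png",cv2.resize(a,(800,600),interpolation=cv2.INTER_CUBIC))
s=bot.read_state();print(s["time_s"],s["position"],s["force"],s["opening"]);go(BAR)
E
```

```text
8.6 [0.44684867 0.10388413 0.13753569] [ 0.4446956   0.38822853 -0.46108634] 0.0042521210038158515
[-0.0005 -0.0003  0.0252] [-0.01 -0.02 -0.01]
```

View pics/scene2.png

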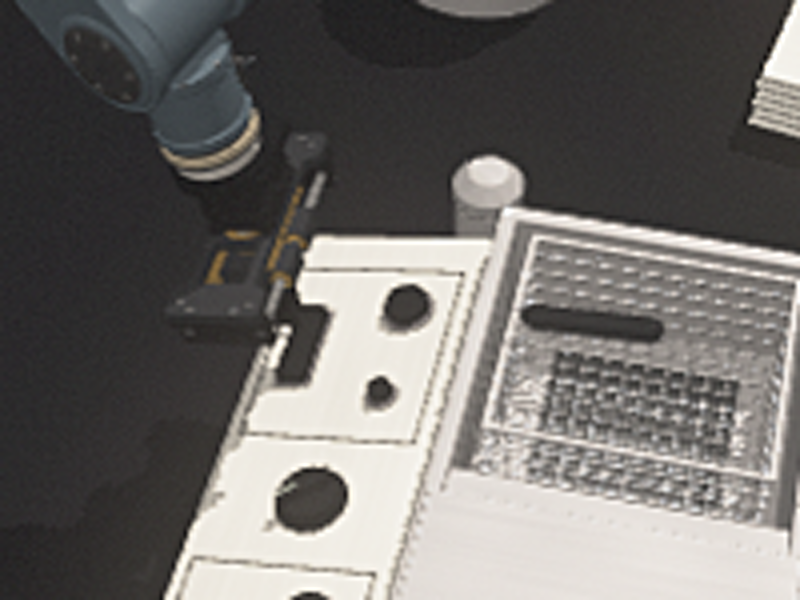

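The big button is back out, and the fingertips hang over the bar about 25 mm up. Next I'll press the bar.

Emit:
{"method": "apply_moves", "body": {
  "motion": "-0.0003 0 0.01 0 0 0 0; -0.0003 0 0.018 0 0 0 0; -0.0003 0 0.023 0 0 0 0; -0.0003 0 0.026 0 0 0 0; -0.0003 0 0.028 0 0 0 0; -0.0003 0 0.03 0 0 0 0; -0.0003 0 0.031 0 0 0 0; -0.0003 0 0.031 0 0 0 0"
}}

```text
time_s: 9.6
position: [0.4515, 0.1049, 0.1079]
tcp_rot: [[0.963, 0.175, 0.205], [0.171, -0.985, 0.037], [0.208, -0.0, -0.978]]
force: [-1.8, 1.9, 3.3]
opening: 0.007
```

```bash
python3 - <<'E'
from h import *
s=bot.read_state();print(s["time_s"],s["position"],s["force"],s["opening"]);print((s["position"]-BAR)@N,s["force"]@N)
E
```

```text
9.6 [0.45150541 0.10485936 0.10794255] [-1.76175785  1.88971224  3.3317129 ] 0.006669870503813324
-0.004747283301713339 3.550620297303287
```

Emit:
{"method": "apply_moves", "body": {
  "motion": "0 0 0.001 0 0 0 0; 0 0 0.002 0 0 0 0; 0 0 0.003 0 0 0 0; 0 0 0.0035 0 0 0 0; 0 0 0.0035 0 0 0 0; 0 0 0.0035 0 0 0 0; 0 0 0.0035 0 0 0 0; 0 0 0.0035 0 0 0 0"
}}

```text
time_s: 10.6
position: [0.4521, 0.105, 0.1054]
tcp_rot: [[0.963, 0.176, 0.206], [0.172, -0.984, 0.037], [0.209, 0.0, -0.978]]
force: [-5.7, 1.0, 15.8]
opening: 0.005
```

```bash
python3 - <<'E'
from h import *
s=bot.read_state();print(s["time_s"],s["position"],s["force"],s["opening"]);print((s["position"]-BAR)@N,s["force"]@N)
E
```

```text
10.6 [0.45205808 0.10497688 0.10538093] [-5.67765578  0.97291962 15.84630752] 0.005202254294764688
-0.007370331463132959 16.62671203649242
```

The bar is bottomed at 7.4 mm with 16.6 N and has been held about half a second. Withdrawing now.

Emit:
{"method": "apply_moves", "body": {
  "motion": "0 0 -0.006 0 0 0 0; 0 0 -0.02 0 0 0 0; 0 0 -0.05 0 0 0 0; 0 0 -0.09 0 0 0 0; 0 0 -0.13 0 0 0 0; 0 0 -0.16 0 0 0 0; 0 0 -0.16 0 0 0 0; 0 0 -0.16 0 0 0 0"
}}

```text
time_s: 11.6
position: [0.4193, 0.099, 0.2602]
tcp_rot: [[0.963, 0.175, 0.204], [0.171, -0.985, 0.036], [0.207, -0.0, -0.978]]
force: [0.7, 0.4, -0.6]
opening: 0.005
```

Emit:
{"method": "apply_moves", "body": {
  "motion": "0 0.055 0 0 0 0 0; 0 0.11 0 0 0 0 0; 0 0.165 0 0 0 0 0; 0 0.22 0 0 0 0 0; 0 0.27 0 0 0 0 0; 0 0.32 0 0 0 0 0; 0 0.35 0 0 0 0 0; 0 0.35 0 0 0 0 0"
}}

```text
time_s: 12.6
position: [0.481, -0.2477, 0.2587]
tcp_rot: [[0.964, 0.172, 0.203], [0.168, -0.985, 0.037], [0.206, -0.002, -0.978]]
force: [-0.5, 0.3, -0.5]
opening: 0.005
```

```bash
python3 - <<'E'
from h import *
ims=[]
for c in("scene","top"):
    im=bot.capture(c)[:,:,::-1];cv2.imwrite(f"pics/{c}3.png",im)
    for n in("basket","lid","shaker","pan"): print(c,n,[(np.round(d["point"],3),round(d["p"],2)) for d in bot.find_in(n,c)][:1])
s=bot.read_state();print(s["time_s"],s["position"],s["force"],s["qvel"])
a=cv2.imread("pics/top3.png")[205:290,195:405];b=cv2.imread("pics/top0.png")[205:290,195:405]
cv2.imwrite("pics/cmp.png",cv2.resize(np.vstack([a,b]),(735,595),interpolation=cv2.INTER_CUBIC))
E
```

```text
scene basket [(array([0.717, 0.151, 0.147]), 0.77)]
scene lid [(array([ 0.786, -0.147,  0.168]), 0.79)]
scene shaker [(array([0.524, 0.163, 0.125]), 0.67)]
scene pan [(array([ 0.646, -0.396,  0.024]), 0.94)]
top basket [(array([0.716, 0.151, 0.117]), 0.76)]
top lid [(array([ 0.774, -0.127,  0.174]), 0.84)]
top shaker [(array([0.52 , 0.331, 0.107]), 0.96)]
top pan [(array([ 0.664, -0.412,  0.024]), 0.96)]
13.1 [ 0.48103603 -0.24482933  0.26109001] [-0.12390577  0.39751065  0.46810854] [-0.23503122  0.13596773 -0.19239619 -0.03968643  0.05720179  0.0561515 ]
```

View pics/cmp.png

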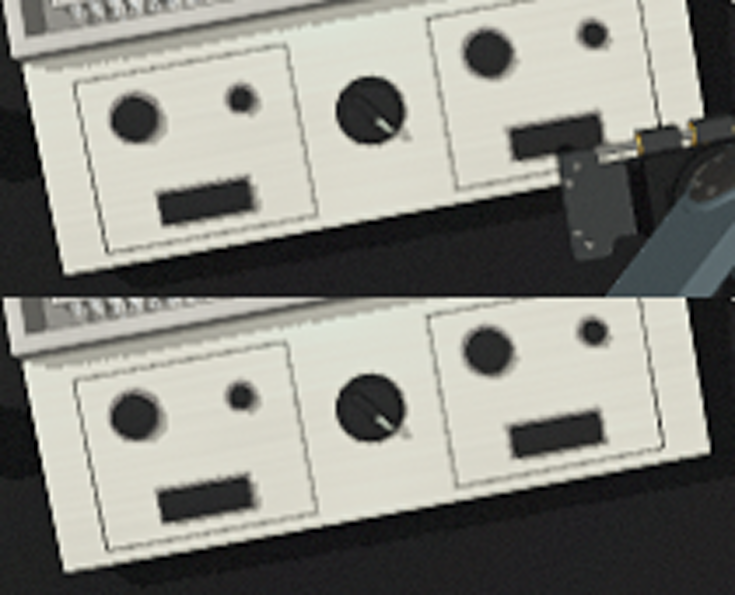

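View pics/scene3.png

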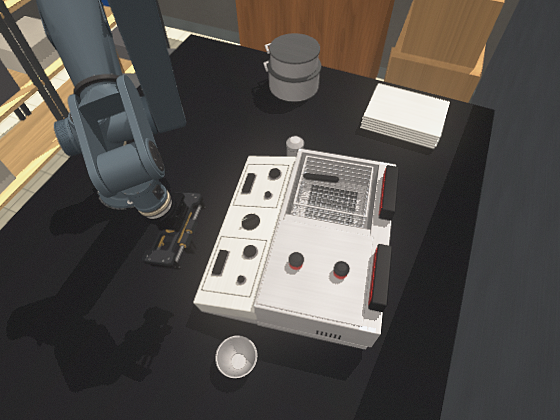

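All the buttons are out, the dial pointer (top about (305,241)) is unchanged, and everything is in place with the arm clear. Handing in.

```bash
python3 -c "
from rig import bot
print(bot.hand_in())"
```

```text
the job is handed in; nothing more can be done
None
```

I pressed the left group's large round button, let it come back out, then pressed the left bar button. The left group was the right one because the basket is in the left tank. I then withdrew and handed in at about 13 s of the 38 s allowed.

- **Presses:** each button was pushed to its stop, about 7.4 mm from the measured top, and held there about half a second. The wrist force peaked at about 16–17 N as far as I read it (only at the end of each move), below the 25 N limit. That is well above the 4 N needed, because I deliberately pushed slightly past the stop to be sure.
- **Before the bar:** a picture showed the large button back out before I started on the bar.
- **Final pictures:** the buttons look as they did at the start, apart from one end of the right bar, which the gripper partly hid in the top view. The dial pointer, basket, lid, shaker and bowl also look unmoved, and the tool force was near zero.
- **Disagreements:** in the last scene picture the network mistook the large button for the shaker, and in the top view its point for the bowl differed by about 6 mm from the start. In both cases the pictures and the other camera showed no movement. The hand-in gave no verdict.

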